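Lay a stone blank down against the carving stop

ROBOT

A 6-joint arm with a two-finger parallel gripper is mounted at the origin on the work surface. World frame = base frame: x ahead of the robot, y to its left, z up, the work surface at z = 0. Lengths are in mm, angles in rad, forces in N, time in s.
With the tool pointing down it reaches from about 350 to 875 mm from the base axis. Payload 4.2 kg.
Tool frame: the origin (TCP) lies midway between the tips of the shut fingers; the grasp point (between the pads) lies 19 mm behind it; z points along the fingers, y is the line along which they close (so a half turn about z gives the same grasp; the last joint's range is limited). The gripper opens to 85 mm and grips with 20 to 120 N. Pads are 22 mm wide; open, the fingers measure 114 mm over their backs; the gripper's body (76 mm by 85 mm) begins 54 mm behind the grasp point. The pads swing forward as they close: fully open they stand 13 mm farther back than shut.
Start: joints at [-0.989, 0.385, 0.008, 0, -1.194, -0.259], TCP at [198.28, -592.693, 231.312] pointing down, gripper open.
Joint ranges: [-3.14, 3.14], [-1.21, 2.06], [-1.07, 1.41], [-3.16, 2.05], [-2.99, -0.16], [-3.1, 3.1]. Speed limits (rad/s): [2.79, 2.79, 3.14, 3.14, 3.14, 3.14].

INTERFACE

Orientations are given as a unit quaternion [x, y, z, w].
In Python, from bench import arm gives the robot as it stands.
- The arm moves only by the tool send_rows, never from a script. Its argument "targets" is a list of rows, each an object of numbers: "gripper": the gripper command: -1 is fully open, 1 is shut, values between are in proportion; "x", "y", "z": the shift along the tool's x, y, z in cm; "ax", "ay", "az": the turn, a rotation vector about the tool's x, y, z in degrees. A call has 1 to 5 rows; each row shifts and turns the commanded pose from where the row before left it, along the tool's axes as they then stand; what a row does not reach is not made up. A row lasts 1/12 s, in which the tool goes at most 41.7 mm and 7.16 degrees, less where a joint would pass 70% of its speed; a pose out of reach is approached as far as the arm can. A call is refused whole if a number of a shift passes 4.17 or a number of a turn 7.16, either way. A call with a gripper value outside its range is refused whole. The fingers move at their own pace and stop on an object; the grip force is fixed at half the most. Time passes only in rows, so rows that do not move let the fingers close. It gives the time, the measured TCP pose, the force, the opening and the grip force at its end, in the units of the state.
- arm.read_state(): the state, without advancing time (a new reading comes with each control period).
- arm.get_image(name): name is "scene" or "top" or "wrist"; returns (picture, depth): 420x560x3 uint8, red, green, blue; 420x560 float32, mm along the optical axis (not along the pixel's ray), 0 where there is no reading.
- arm.camera_model(name): a dict with "fx", "fy", "cx", "cy" (pixels), "cam_to_world" (4x4, takes a point from camera to world coordinates). Camera axes: x right, y down, z forward; pixel columns grow to the right and rows downward; lengths in mm; the calibration is good to about 2 mm. A picture is of the moment at which its call begins: read the wrist's pose just before it. camera_model takes no time and is no camera call; for the wrist camera it gives the pose at the moment of the call.
- arm.job_done(): hands the job in; it is judged then, once.
Trained networks look in the newest picture that a camera, given by its name, has taken for a name from the list of things; names that differ only in an ending like _2 or _b are one class to them, and where a whole thing is asked for, a point or a joint stands for the part that bears it (a point fixed in the world has none). Each returns a list of dicts, best first, with "score" (0 to 1); they miss things now and then, are a little off and sometimes report something else, mostly with a low value. They report only what shows in the picture. A call takes as long as a camera call.
- arm.boxes_of(camera, thing): "rect" ([left, top, width, height] in pixels, round what is visible of it).
The state is a dict: "clock": time; "joints": joint angles; "joint_vel": joint speeds; "joint_efforts": joint torques, N m; "position": TCP position; "ee_rot": TCP orientation; "contact_force": force on the tool from outside, world axes, zero at the start; "wrist_torque": the same for the moment, N m; "gripper_width": finger opening in mm; "grasp_force": force on a finger pad.
Only numpy, scipy, OpenCV 4.12 (cv2) and the standard library are available. Lean on these libraries where they do the work, as an engineer would, in place of code of your own. Each camera call takes 0.05 s, during which the arm holds its last target. There are 200 camera calls.

TASK

Push over the standing pink stone blank, the one with the blue stripe painted down its face, so that it falls backwards onto the rubber pad and lies flat with the blue stripe facing up; then push it along the pad until its head end sits square and flush against the wooden stop. Only push it: do not lift or carry it, and leave the green blank standing and everything else on the bench where it is.

Things in the scene. Friction and masses are not known exactly. Their poses are not given: they have to be found in the camera images.
- board: Fixed carving board: plywood 330 (x) x 460 (y) x 12 mm. On it a black rubber pad 6 mm thick, top 18 mm above the bench, from board x -160 to +125 mm, y -150 to +150 mm. At the pad's far edge stands a fixed wooden stop. Place and yaw vary. Origin: centre of the underside; +x points across the pad to the stop, +z up.
- stop (a point): Middle of the stop's flat upright face that looks over the pad (to board -x): at board x 125, y 0, z 35 mm. The stop is a bar 30 mm thick (x), 300 mm long (board y); its top is 35 mm above the pad.
- pink: Loose roughed-out pink stone figure, 0.6 to 0.9 kg, 125 mm high, 45 mm deep (x) all over; foot 60 mm wide (y) up to 68 mm, waist 38 mm wide up to 90 mm, head 54 mm wide to the top. Starts upright on the pad, its +x face, striped blue, turned away from the stop within 10 degrees, about 75 mm left or right of the pad's middle line. Origin: centre of the foot's underside; +z runs foot to head.
- pink_mid (a point): Centre of the pink blank, 62.5 mm from foot and head end. Lying, the blank is 45 mm tall, its head 30 to 85 mm short of the stop after tipping; sliding it then takes about 5 to 16 N.
- pink_top (a point): Centre of the flat head end face of the pink blank (its z = 125 mm).
- pink_mark (a point): Point on the blue stripe's middle line, on the pink blank's +x face, 105 mm above the foot. Pushed here the blank tips about its back foot edge, and past about 20 degrees falls over by itself; pushed low it slides.
- green: Loose dark green stone blank of the same shape and size as the pink one, without paint; stands upright on the pad about 150 mm beside the pink one (left or right of it) and must stay standing there. Origin: centre of the foot's underside.
- rasp: Loose flat rasp with pale wooden handle, 210 x 26 x 17 mm, lying on the bare plywood strip at the board's -y edge. Origin: under its middle.
- chisel: Loose steel chisel with red handle, 206 x 20 x 14 mm, lying on the bare plywood strip at the board's +y edge. Origin: under its middle.
- mallet: Loose wooden mallet lying on the bench, on the left; 213 mm long, head 55 x 100 x 55 mm. Origin: underside, 70 mm from the head's middle along the handle.
- jar: Loose jar with green cap, 72 mm across, 90 mm high, on the bench on the right. Origin: centre of the underside.
- carving: Small finished white marble figure, 54 mm across, 92 mm high, standing on the bench on the left. Origin: centre of the underside.
- sanding_block: Loose yellow sanding block 100 x 60 x 30 mm, on the bench on the right. Origin: centre of the underside.

How it is judged:
By the outcome, as a careful person would: the job done as asked, in the order asked, and still so for the second after the job is handed in, with the robot touching nothing.
It also fails if it takes over 64 s, if anything falls off the work surface, if the arm or the gripper's body presses on something with over 40 N, if the wrist force passes 120 N, or if a joint passes its speed limit or range.

## Working session

There is one attempt and no reset: what is moved stays moved. The work goes in short steps, Python scripts to look and compute and a tool call to move; the robot and the scene stay as the last step left them, time stands still between calls to the robot, and variables do not carry over. Pictures are saved under pics/ and viewed, at most 10 in all, crops included, and the job is handed in when it is done.

Besides the shell and the picture viewer there is one more tool, called after "Call:" as name(argument=value, ...) on one line, values as JSON. send_rows: Moves the arm, as the interface text tells. Its arguments: {"type":"object","properties":{"targets":{"type":"array"}},"required":["targets"]}

```bash
mkdir -p pics; cat > h.py <<'E'
import numpy as np, cv2
from bench import arm
def snap(cam,name=None):
    im,d=arm.get_image(cam); m=arm.camera_model(cam)
    if name: cv2.imwrite(f'pics/{name}.png',im[:,:,::-1])
    v,u=np.mgrid[:420,:560]
    P=np.stack([(u-m['cx'])/m['fx']*d,(v-m['cy'])/m['fy']*d,d,np.ones_like(d)],-1)@np.array(m['cam_to_world']).T
    P=P[...,:3]; P[d==0]=np.nan
    return im,P
E
python3 - <<'E'
from h import *
s=arm.read_state();print(s['position'],s['ee_rot'],s['clock'],s['contact_force'])
for c in('top','scene'):
    im,P=snap(c,c+'0')
    np.save(c+'.npy',P)
    for t in('pink','green','board','stop','pink_mark'):
        for r in arm.boxes_of(c,t)[:1]:
            x,y,w,h=r['rect'];print(c,t,[round(v) for v in r['rect']],round(r['score'],2),P[min(int(y+h/2),419),min(int(x+w/2),559)].round())
E
```

```text
[ 198.10035344 -592.14875248  230.21174796] [-1.60587943e-01  9.87020933e-01  1.06977146e-03 -2.12250403e-04] 0.0 [ 1.07951998 -0.80303439  0.16779696]
top pink [241, 216, 22, 17] 0.8 [487.  91. 142.]
top green [193, 207, 28, 20] 0.81 [512. 222. 144.]
top board [153, 129, 162, 135] 0.82 [581. 154.  17.]
top stop [156, 131, 159, 131] 0.63 [581. 151.  18.]
top pink_mark [242, 217, 23, 19] 0.88 [484.  85. 143.]
scene pink [303, 210, 27, 39] 0.93 [512. 115. 134.]
scene green [328, 248, 29, 43] 0.95 [541. 250. 142.]
scene board [223, 199, 170, 172] 0.76 [590. 189.  15.]
scene stop [226, 199, 170, 171] 0.91 [586. 192.  15.]
scene pink_mark [307, 207, 22, 45] 0.8 [503. 113. 124.]
```

View pics/top0.png

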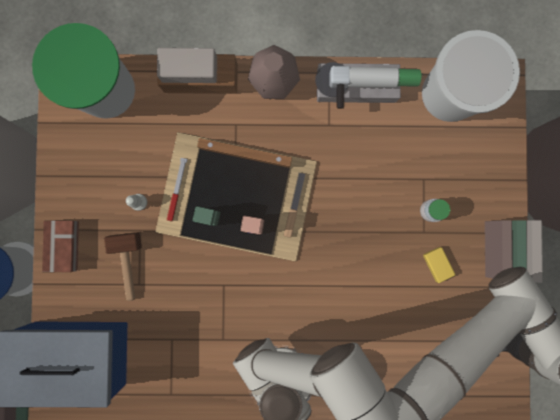

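View pics/scene0.png

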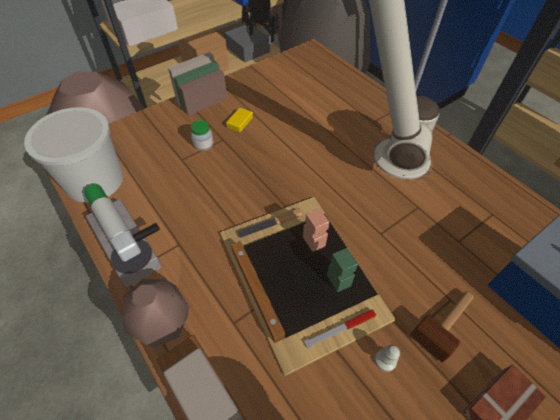

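The top view shows the stop at the far edge (about 205,143 to 285,160), pink at (252,225) and green at (206,216). The rasp is right of pink at (300,185) and the chisel is left of green. Next I fit the board yaw and the pink face.

```bash
python3 - <<'E'
from h import *
im=cv2.imread('pics/top0.png');P=np.load('top.npy');hsv=cv2.cvtColor(im,cv2.COLOR_BGR2HSV)
z=P[...,2]
roi=np.zeros(z.shape,bool);roi[125:265,150:320]=1
pad=roi&(im.max(2)<45)&(abs(z-18)<8)
r=cv2.minAreaRect(P[pad][:,:2].astype(np.float32));print('pad',pad.sum(),r,cv2.boxPoints(r).round())
bd=roi&(abs(z-14)<10)&(im.max(2)>90)
st=roi&(z>42)&(z<62);st[195:]=0
q=P[st][:,:2];r=cv2.minAreaRect(q.astype(np.float32));print('stop',st.sum(),r,np.median(z[st]));
c=q.mean(0);u,s,v=np.linalg.svd(q-c);print(c,v[0],np.degrees(np.arctan2(*v[0][::-1])))
for n,sl in(('pink',(slice(210,240),slice(232,272))),('green',(slice(200,232),slice(185,228)))):
    p=P[sl].reshape(-1,3);p=p[p[:,2]>132];r=cv2.minAreaRect(p[:,:2].astype(np.float32));print(n,len(p),r,p.mean(0))
E
```

```text
pad 6012 ((565.077880859375, 151.64996337890625), (290.279296875, 277.7335510253906), 78.72135162353516) [[401.  36.]
 [673. -18.]
 [730. 267.]
 [457. 321.]]
stop 933 ((718.1312255859375, 122.4012451171875), (300.13153076171875, 31.099071502685547), 78.67472076416016) 51.31143273852285
[717.54218738 121.81099447] [0.19768142 0.98026632] 78.59859252447833
pink 279 ((488.077880859375, 92.268310546875), (53.724281311035156, 44.829376220703125), 80.85172271728516) [488.23407316  92.17886846 141.70299563]
green 289 ((514.4060668945312, 232.83680725097656), (55.242095947265625, 44.85259246826172), 78.05773162841797) [514.43258437 232.20797471 141.72802546]
```

Call:
send_rows(targets=[{"az": 6.9, "gripper": 1}, {"az": 6.9, "gripper": 1}, {"az": 6.9, "gripper": 1}, {"az": 6.9, "gripper": 1}, {"x": -4, "gripper": 1}])

```text
$.targets[0]: bad value
```

Call:
send_rows(targets=[{"x": -2.7, "y": 3, "gripper": 1}, {"x": -2.7, "y": 3, "gripper": 1}, {"x": -2.7, "y": 3, "gripper": 1}, {"x": -2.7, "y": 3, "gripper": 1}, {"y": 4, "gripper": 1}])

```text
$.targets[0]: bad value
```

Call:
send_rows(targets=[{"y": 4, "gripper": 1}, {"y": 4, "gripper": 1}, {"y": 4, "gripper": 1}, {"y": 4, "gripper": 1}, {"y": 4, "gripper": 1}])

```text
$.targets[0]: bad value
```

Call:
send_rows(targets=[{"y": 4, "gripper": 1}, {"y": 4, "gripper": 1}, {"y": 4, "gripper": 1}, {"y": 4, "gripper": 1}, {"y": 4, "gripper": 1}])

```text
$.targets[0]: bad value
```

```bash
cat >> h.py <<'E'
from scipy.spatial.transform import Rotation as R
def togo(t):
    s=arm.read_state();M=R.from_quat(s['ee_rot']).as_matrix()
    print('pos',s['position'].round(1) if hasattr(s['position'],'round') else s['position'],'togo cm',(M.T@(np.array(t)-s['position'])/10).round(2),'x yaw',np.degrees(np.arctan2(M[1,0],M[0,0])).round(2),'tilt',M[:,2].round(3),'w',s['gripper_width'],'F',np.round(s['contact_force'],1),'t',s['clock'],'j',np.round(s['joints'],2))
E
python3 -c "
from h import *
togo([406,105,123])"
```

```text
pos [ 198.3 -592.7  231.3] togo cm [-41.83  59.58  10.83] x yaw -161.51 tilt [ 0. -0. -1.] w 85.62818648950889 F [ 0.7 -0.9  0.1] t 0.6 j [-0.99  0.38  0.01 -0.   -1.19 -0.26]
```

Call:
send_rows(targets=[{"x": 0, "y": 0, "z": 0, "ax": 0, "ay": 0, "az": 6.9, "gripper": 1}, {"x": 0, "y": 0, "z": 0, "ax": 0, "ay": 0, "az": 6.9, "gripper": 1}, {"x": 0, "y": 0, "z": 0, "ax": 0, "ay": 0, "az": 6.9, "gripper": 1}, {"x": 0, "y": 0, "z": 0, "ax": 0, "ay": 0, "az": 6.9, "gripper": 1}, {"x": -4, "y": 0, "z": 0, "ax": 0, "ay": 0, "az": 0, "gripper": 1}])

```text
clock: 1.02
position: [233.4, -598.4, 232.3]
ee_rot: [0.084, 0.996, 0.001, -0.001]
contact_force: [-0.4, -0.8, -0.1]
gripper_width: 25.4
grasp_force: 0.0
```

Call:
send_rows(targets=[{"x": -2.7, "y": 3, "z": 0, "ax": 0, "ay": 0, "az": 0, "gripper": 1}, {"x": -2.7, "y": 3, "z": 0, "ax": 0, "ay": 0, "az": 0, "gripper": 1}, {"x": -2.7, "y": 3, "z": 0, "ax": 0, "ay": 0, "az": 0, "gripper": 1}, {"x": -2.7, "y": 3, "z": 0, "ax": 0, "ay": 0, "az": 0, "gripper": 1}, {"x": 0, "y": 4, "z": 0, "ax": 0, "ay": 0, "az": 0, "gripper": 1}])

```text
clock: 1.43
position: [373.8, -458.2, 230.4]
ee_rot: [0.079, 0.997, -0.001, 0.001]
contact_force: [2.0, 0.3, 0.7]
gripper_width: -0.1
grasp_force: 0.0
```

Call:
send_rows(targets=[{"x": 0, "y": 4, "z": 0, "ax": 0, "ay": 0, "az": 0, "gripper": 1}, {"x": 0, "y": 4, "z": 0, "ax": 0, "ay": 0, "az": 0, "gripper": 1}, {"x": 0, "y": 4, "z": 0, "ax": 0, "ay": 0, "az": 0, "gripper": 1}, {"x": 0, "y": 4, "z": 0, "ax": 0, "ay": 0, "az": 0, "gripper": 1}, {"x": 0, "y": 4, "z": 0, "ax": 0, "ay": 0, "az": 0, "gripper": 1}])

```text
clock: 1.85
position: [401.3, -258.9, 231.6]
ee_rot: [0.079, 0.997, -0.0, 0.0]
contact_force: [0.8, 0.8, 0.2]
gripper_width: -0.1
grasp_force: 0.0
```

Call:
send_rows(targets=[{"x": 1, "y": 4, "z": 0, "ax": 0, "ay": 0, "az": 0, "gripper": 1}, {"x": 1, "y": 4, "z": 0, "ax": 0, "ay": 0, "az": 0, "gripper": 1}, {"x": 1, "y": 4, "z": 0, "ax": 0, "ay": 0, "az": 0, "gripper": 1}, {"x": 1, "y": 4, "z": 0, "ax": 0, "ay": 0, "az": 0, "gripper": 1}, {"x": 1, "y": 4, "z": 0, "ax": 0, "ay": 0, "az": 0, "gripper": 1}])

```text
clock: 2.27
position: [383.1, -53.6, 231.7]
ee_rot: [0.08, 0.997, 0.0, 0.001]
contact_force: [1.1, 1.2, -0.2]
gripper_width: -0.2
grasp_force: 0.0
```

```bash
python3 -c "
from h import *
togo([406,105,123])"
```

```text
pos [383.1 -53.6 231.7] togo cm [ 0.26 16.02 10.88] x yaw 170.88 tilt [ 0.001  0.    -1.   ] w -0.15883696571484698 F [ 1.1  1.2 -0.2] t 2.2667 j [ 0.29 -0.04 -0.52  0.   -1.09 -2.02]
```

Call:
send_rows(targets=[{"x": 0.05, "y": 4, "z": 0, "ax": 0, "ay": 0, "az": 0, "gripper": 1}, {"x": 0.05, "y": 4, "z": 0, "ax": 0, "ay": 0, "az": 0, "gripper": 1}, {"x": 0.1, "y": 4, "z": 0, "ax": 0, "ay": 0, "az": 0, "gripper": 1}, {"x": 0.05, "y": 4, "z": 0, "ax": 0, "ay": 0, "az": 0, "gripper": 1}, {"x": 0, "y": 0, "z": 0, "ax": 0, "ay": 0, "az": 0, "gripper": 1}])

```text
clock: 2.68
position: [408.1, 108.5, 232.0]
ee_rot: [0.076, 0.997, 0.001, 0.001]
contact_force: [-0.4, -0.9, -0.1]
gripper_width: -0.1
grasp_force: 0.0
```

```bash
python3 -c "
from h import *
togo([406,105,123])
im,P=snap('wrist','w1')
p=P[(P[...,2]>132)&(P[...,2]<155)]
p=p[(p[:,0]>440)&(p[:,0]<540)&(p[:,1]<150)&(p[:,1]>40)];print(len(p))
if len(p): print(cv2.minAreaRect(p[:,:2].astype(np.float32)),p.mean(0))
"
```

```text
pos [408.1 108.5 232. ] togo cm [ 0.18 -0.4  10.89] x yaw 171.28 tilt [ 0.003  0.002 -1.   ] w -0.12428023624948858 F [-0.4 -0.9 -0.1] t 2.6833 j [ 0.65  0.03 -0.45  0.   -1.08 -2.37]
79
((468.1650085449219, 66.32879638671875), (3.9379708766937256, 12.823419570922852), 70.4130859375) [465.80630804  67.34058255 140.302845  ]
```

View pics/w1.png

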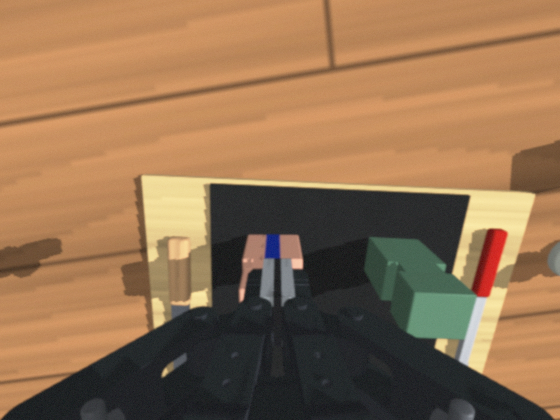

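The wrist view shows the blue stripe at column 272, lined up with the shut fingers at 277, and green well clear at (420,285). I go down now.

Call:
send_rows(targets=[{"x": 0.05, "y": -0.1, "z": 3, "ax": 0, "ay": 0, "az": 0.4, "gripper": 1}, {"x": 0.05, "y": -0.1, "z": 3, "ax": 0, "ay": 0, "az": 0, "gripper": 1}, {"x": 0.05, "y": -0.1, "z": 3, "ax": 0, "ay": 0, "az": 0, "gripper": 1}, {"x": 0, "y": -0.1, "z": 1.9, "ax": 0, "ay": 0, "az": 0, "gripper": 1}, {"x": -1, "y": 0, "z": 0, "ax": 0, "ay": 0, "az": 0, "gripper": 1}])

```text
clock: 3.15
position: [410.2, 94.8, 118.8]
ee_rot: [0.084, 0.996, -0.003, -0.004]
contact_force: [-0.6, -1.2, -0.2]
gripper_width: 0.3
grasp_force: 0.0
```

Call:
send_rows(targets=[{"x": -1, "y": 0, "z": 0, "ax": 0, "ay": 0, "az": 0, "gripper": 1}, {"x": -1, "y": 0, "z": 0, "ax": 0, "ay": 0, "az": 0, "gripper": 1}, {"x": -0.5, "y": 0, "z": 0, "ax": 0, "ay": 0, "az": 0, "gripper": 1}, {"x": -0.4, "y": 0, "z": 0, "ax": 0, "ay": 0, "az": 0, "gripper": 1}, {"x": 0, "y": 0, "z": 0, "ax": 0, "ay": 0, "az": 0, "gripper": 1}])

```text
clock: 3.57
position: [444.4, 93.1, 123.2]
ee_rot: [0.083, 0.997, 0.001, 0.001]
contact_force: [0.1, -0.9, -0.3]
gripper_width: -0.2
grasp_force: 0.0
```

```bash
python3 -c "
from h import *
togo([466,95.6,122])"
```

```text
pos [444.4  93.1 123.2] togo cm [-2.09  0.61  0.12] x yaw 170.43 tilt [ 0.002  0.001 -1.   ] w -0.15933577620396952 F [ 0.1 -0.9 -0.3] t 3.5667 j [ 0.57  0.21 -0.55  0.   -0.8  -2.3 ]
```

Call:
send_rows(targets=[{"x": 0, "y": 0.6, "z": 0, "ax": 0, "ay": 0, "az": 0, "gripper": 1}, {"x": -0.3, "y": 0, "z": 0, "ax": 0, "ay": 0, "az": 0, "gripper": 1}, {"x": -0.4, "y": 0, "z": 0, "ax": 0, "ay": 0, "az": 0, "gripper": 1}, {"x": -0.4, "y": 0, "z": 0, "ax": 0, "ay": 0, "az": 0, "gripper": 1}, {"x": -0.4, "y": 0, "z": 0, "ax": 0, "ay": 0, "az": 0, "gripper": 1}])

```text
clock: 3.98
position: [458.7, 96.5, 122.4]
ee_rot: [0.083, 0.997, -0.0, -0.0]
contact_force: [-0.7, 0.8, 1.2]
gripper_width: -0.1
grasp_force: 0.8
```

Call:
send_rows(targets=[{"x": -0.4, "y": 0, "z": 0, "ax": 0, "ay": 0, "az": 0, "gripper": 1}, {"x": -0.4, "y": 0, "z": 0, "ax": 0, "ay": 0, "az": 0, "gripper": 1}, {"x": -0.4, "y": 0, "z": 0, "ax": 0, "ay": 0, "az": 0, "gripper": 1}, {"x": -0.4, "y": 0, "z": 0, "ax": 0, "ay": 0, "az": 0, "gripper": 1}, {"x": -0.4, "y": 0, "z": 0, "ax": 0, "ay": 0, "az": 0, "gripper": 1}])

```text
clock: 4.4
position: [478.9, 93.0, 122.3]
ee_rot: [0.083, 0.997, 0.0, 0.0]
contact_force: [-0.9, 0.2, 0.4]
gripper_width: -0.0
grasp_force: 0.5
```

Call:
send_rows(targets=[{"x": -0.4, "y": 0, "z": 0, "ax": 0, "ay": 0, "az": 0, "gripper": 1}, {"x": -0.4, "y": 0, "z": 0, "ax": 0, "ay": 0, "az": 0, "gripper": 1}, {"x": -0.4, "y": 0, "z": 0, "ax": 0, "ay": 0, "az": 0, "gripper": 1}, {"x": -0.4, "y": 0, "z": 0, "ax": 0, "ay": 0, "az": 0, "gripper": 1}, {"x": -0.4, "y": 0, "z": 0, "ax": 0, "ay": 0, "az": 0, "gripper": 1}])

```text
clock: 4.82
position: [498.6, 89.7, 122.3]
ee_rot: [0.083, 0.997, 0.0, 0.0]
contact_force: [-0.1, 0.2, -0.3]
gripper_width: 0.2
grasp_force: 0.0
```

Call:
send_rows(targets=[{"x": 0, "y": 0, "z": 0, "ax": 0, "ay": 0, "az": 0, "gripper": 1}, {"x": 0, "y": 0, "z": 0, "ax": 0, "ay": 0, "az": 0, "gripper": 1}, {"x": 0, "y": 0, "z": 0, "ax": 0, "ay": 0, "az": 0, "gripper": 1}, {"x": 0, "y": 0, "z": 0, "ax": 0, "ay": 0, "az": 0, "gripper": 1}, {"x": 0, "y": 0, "z": 0, "ax": 0, "ay": 0, "az": 0, "gripper": 1}])

```text
clock: 5.23
position: [497.9, 89.8, 122.3]
ee_rot: [0.083, 0.997, 0.0, -0.0]
contact_force: [0.0, 0.2, -0.1]
gripper_width: 0.1
grasp_force: 0.0
```

```bash
python3 -c "
from h import *
im,P=snap('scene','s2');i2,_=snap('wrist')
cv2.imwrite('pics/both2.png',np.hstack([cv2.resize(im[180:380,210:410],(400,400)),cv2.resize(i2,(400,400))])[:,:,::-1])"
```

```text
(no output)
```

View pics/both2.png

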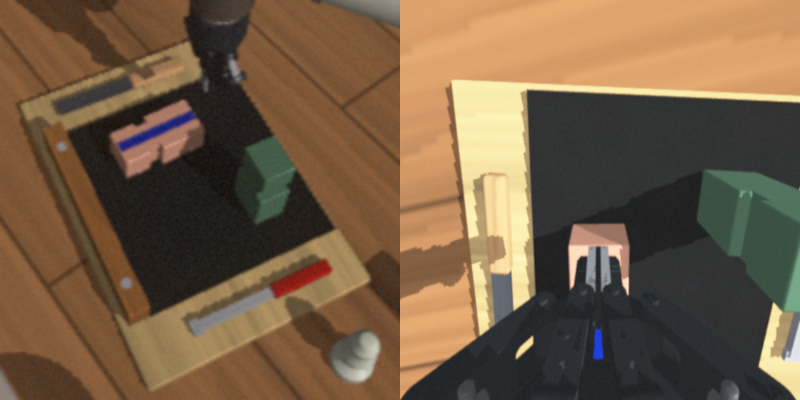

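Pink lies flat with the stripe up (left crop, 158,130) and green still stands. I back off and measure pink.

Call:
send_rows(targets=[{"x": 2, "y": 0, "z": 0, "ax": 0, "ay": 0, "az": 0, "gripper": 0.3}, {"x": 3, "y": 0, "z": 0, "ax": 0, "ay": 0, "az": 0, "gripper": 0.3}, {"x": 3, "y": 0, "z": 0, "ax": 0, "ay": 0, "az": 0, "gripper": 0.3}, {"x": 2, "y": 0, "z": 0, "ax": 0, "ay": 0, "az": 0, "gripper": 0.3}, {"x": 0, "y": 0, "z": 0, "ax": 0, "ay": 0, "az": 0, "gripper": 0.3}])

```text
clock: 5.75
position: [395.7, 105.5, 122.2]
ee_rot: [0.082, 0.997, -0.0, -0.001]
contact_force: [-0.7, -0.3, -0.6]
gripper_width: 30.1
grasp_force: 0.0
```

```bash
cat > m.py <<'E'
from h import *
S=np.array([703.3,125.]);a=np.radians(-11.35);X=np.array([np.cos(a),np.sin(a)]);Y=np.array([-X[1],X[0]])
for c in('top','scene'):
    im,P=snap(c)
    h=cv2.cvtColor(im,cv2.COLOR_RGB2HSV);z=P[...,2]
    d=P[...,:2]-S;bx=d@X;by=d@Y
    m=(z>56)&(z<70)&(bx>-260)&(bx<20)&(by>-140)&(by<0)&(im[...,0]>80)&(h[...,1]>20)
    if c=='top' and m.sum()>20:
        q=np.stack([bx[m],by[m]],1).astype(np.float32);r=cv2.minAreaRect(q);print(c,m.sum(),r,'head',q[:,0].max(),'foot',q[:,0].min(),'y',q[:,1].min(),q[:,1].max(),'z',np.median(z[m]))
    b=m&(h[...,0]>105)&(h[...,0]<135)&(h[...,1]>120)
    if b.sum()>15:
        q=np.stack([bx[b],by[b]],1);p=cv2.fitLine(q.astype(np.float32),cv2.DIST_L2,0,.01,.01).ravel();print(c,'stripe',b.sum(),q.mean(0).round(1),'yaw',np.degrees(np.arctan(p[1]/p[0])).round(2),'x',q[:,0].min().round(),q[:,0].max().round())
togo([0,0,40])
E
python3 m.py
```

```text
top 580 ((-79.48820495605469, -67.28250885009766), (197.37684631347656, 131.32479858398438), 0.6079845428466797) head 19.48247 foot -178.3691 y -131.90886 -0.7347579 z 61.63276435904618
pos [399.3 106.7 122.8] togo cm [ 37.66 -17.06   8.23] x yaw 170.59 tilt [ 0.001  0.001 -1.   ] w 30.107147858978554 F [0.7 1.2 0.3] t 5.85 j [ 0.66  0.15 -0.64  0.   -0.78 -2.39]
```

```bash
sed -i "s/&(im\[...,0\]>80)&(h\[...,1\]>20)//; s/(bx<20)/(bx<6)/" m.py
sed -i "s/^    if c=='top'/    n,l,st,_=cv2.connectedComponentsWithStats(cv2.morphologyEx(m.astype(np.uint8),cv2.MORPH_OPEN,np.ones((3,3),np.uint8)));k=1+st[1:,4].argmax();m=l==k\n    if c=='top'/" m.py; python3 m.py
```

```text
top 649 ((-115.57447814941406, -71.51557922363281), (124.78888702392578, 58.531654357910156), 2.2134456634521484) head -52.800617 foot -178.98134 y -102.12559 -42.04129 z 62.01056392906389
top stripe 108 [-115.8  -71.4] yaw 1.99 x -171.0 -55.0
scene stripe 155 [-113.  -72.] yaw 2.09 x -175.0 -56.0
pos [400.3 106.8 122.7] togo cm [ 37.73 -17.14   8.21] x yaw 170.51 tilt [ 0.001  0.001 -1.   ] w 29.934636744735403 F [-0.5 -0.8  0.1] t 5.95 j [ 0.66  0.15 -0.64  0.   -0.78 -2.39]
```

```bash
python3 -c "
from h import *
togo([470,96.4,32])"
```

```text
pos [400.3 106.8 122.7] togo cm [-7.03  0.12  9.07] x yaw 170.51 tilt [ 0.001  0.001 -1.   ] w 29.934636744735403 F [-0.5 -0.8  0.1] t 5.95 j [ 0.66  0.15 -0.64  0.   -0.78 -2.39]
```

Call:
send_rows(targets=[{"x": 0, "y": 0, "z": 0, "ax": 0, "ay": 0, "az": 1.9, "gripper": 0.3}, {"x": -0.5, "y": 0, "z": 3, "ax": 0, "ay": 0, "az": 0, "gripper": 0.3}, {"x": -0.5, "y": 0, "z": 3, "ax": 0, "ay": 0, "az": 0, "gripper": 0.3}, {"x": -1, "y": 0, "z": 2.6, "ax": 0, "ay": 0, "az": 0, "gripper": 0.3}, {"x": 0, "y": 0, "z": 0, "ax": 0, "ay": 0, "az": 0, "gripper": 0.3}])

```text
clock: 6.37
position: [418.5, 100.9, 32.0]
ee_rot: [0.101, 0.995, -0.003, -0.003]
contact_force: [-0.1, -0.7, -0.2]
gripper_width: 29.8
grasp_force: 0.0
```

```bash
python3 -c "
from h import *
togo([470,96.4,32])"
```

```text
pos [418.5 100.9  32. ] togo cm [-5.14  0.59 -0.03] x yaw 168.46 tilt [-0.007 -0.005 -1.   ] w 29.827261536469937 F [-0.1 -0.7 -0.2] t 6.3667 j [ 0.62  0.34 -0.7  -0.   -0.54 -2.39]
```

Call:
send_rows(targets=[{"x": -1.5, "y": 0.3, "z": 0, "ax": 0, "ay": 0, "az": 0, "gripper": 0.3}, {"x": -2, "y": 0.3, "z": 0, "ax": 0, "ay": 0, "az": 0, "gripper": 0.3}, {"x": -2, "y": 0, "z": 0, "ax": 0, "ay": 0, "az": 0, "gripper": 0.3}, {"x": -1.3, "y": 0, "z": 0, "ax": 0, "ay": 0, "az": 0, "gripper": 0.3}, {"x": 0, "y": 0, "z": 0, "ax": 0, "ay": 0, "az": 0, "gripper": 0.3}])

```text
clock: 6.78
position: [490.7, 95.2, 37.5]
ee_rot: [0.1, 0.995, 0.001, 0.002]
contact_force: [0.5, -0.1, 1.6]
gripper_width: 29.9
grasp_force: 0.0
```

Call:
send_rows(targets=[{"x": -0.4, "y": 0, "z": 0, "ax": 0, "ay": 0, "az": 0, "gripper": 0.3}, {"x": -0.4, "y": 0, "z": 0, "ax": 0, "ay": 0, "az": 0, "gripper": 0.3}, {"x": -0.4, "y": 0, "z": 0, "ax": 0, "ay": 0, "az": 0, "gripper": 0.3}, {"x": -0.4, "y": 0, "z": 0, "ax": 0, "ay": 0, "az": 0, "gripper": 0.3}, {"x": -0.4, "y": 0, "z": 0, "ax": 0, "ay": 0, "az": 0, "gripper": 0.3}])

```text
clock: 7.2
position: [505.7, 90.8, 36.5]
ee_rot: [0.099, 0.995, -0.0, -0.001]
contact_force: [-9.4, 5.8, 7.7]
gripper_width: 30.1
grasp_force: 4.9
```

```bash
python3 m.py
```

```text
top 406 ((-98.74212646484375, -70.58258056640625), (92.40116882324219, 59.10797882080078), 2.012845277786255) head -51.85864 foot -144.30458 y -101.17648 -41.507915 z 61.89799994786733
top stripe 77 [-96.7 -70.8] yaw 2.41 x -135.0 -56.0
scene stripe 158 [-113.   -72.4] yaw 2.44 x -173.0 -55.0
pos [506.   90.7  36.3] togo cm [ 47.8  -18.9   -0.28] x yaw 168.59 tilt [-0.002 -0.    -1.   ] w 29.675532018027656 F [-2.5  1.1  1.7] t 7.3 j [ 0.49  0.43 -0.5  -0.   -0.64 -2.26]
```

Call:
send_rows(targets=[{"x": -0.4, "y": 0, "z": 0.1, "ax": 0, "ay": 0, "az": 0, "gripper": 0.3}, {"x": -0.4, "y": 0, "z": 0.1, "ax": 0, "ay": 0, "az": 0, "gripper": 0.3}, {"x": -0.4, "y": 0, "z": 0, "ax": 0, "ay": 0, "az": 0, "gripper": 0.3}, {"x": -0.4, "y": 0, "z": 0, "ax": 0, "ay": 0, "az": 0, "gripper": 0.3}, {"x": -0.4, "y": 0, "z": 0, "ax": 0, "ay": 0, "az": 0, "gripper": 0.3}])

```text
clock: 7.72
position: [522.6, 86.2, 34.1]
ee_rot: [0.1, 0.995, -0.001, -0.004]
contact_force: [-10.2, 2.7, 7.6]
gripper_width: 29.7
grasp_force: 5.1
```

Call:
send_rows(targets=[{"x": -0.4, "y": 0, "z": 0, "ax": 0, "ay": 0, "az": 0, "gripper": 0.3}, {"x": -0.4, "y": 0, "z": 0, "ax": 0, "ay": 0, "az": 0, "gripper": 0.3}, {"x": -0.4, "y": 0, "z": 0, "ax": 0, "ay": 0, "az": 0, "gripper": 0.3}, {"x": -0.4, "y": 0, "z": 0, "ax": 0, "ay": 0, "az": 0, "gripper": 0.3}, {"x": 0, "y": 0, "z": 0, "ax": 0, "ay": 0, "az": 0, "gripper": 0.3}])

```text
clock: 8.13
position: [538.9, 82.8, 34.0]
ee_rot: [0.1, 0.995, -0.001, -0.003]
contact_force: [-6.4, 0.6, 5.8]
gripper_width: 30.1
grasp_force: 3.5
```

```bash
python3 m.py
```

```text
top 346 ((-64.71780395507812, -75.77809143066406), (89.07666778564453, 52.76883316040039), 2.300142288208008) head -19.623444 foot -108.522316 y -103.32489 -47.919903 z 61.819960383269404
top stripe 67 [-57.8 -75.3] yaw 0.49 x -93.0 -23.0
scene stripe 155 [-79.8 -75.8] yaw -0.11 x -139.0 -21.0
pos [538.9  82.8  34. ] togo cm [ 51.17 -18.83  -0.26] x yaw 168.53 tilt [-0.006 -0.002 -1.   ] w 29.747035281060533 F [-6.3  0.4  5.4] t 8.2333 j [ 0.45  0.48 -0.42 -0.   -0.68 -2.22]
```

Yaw is now about 0° with some 19 mm to go. I continue until contact with the stop.

Call:
send_rows(targets=[{"x": -0.3, "y": 0, "z": 0, "ax": 0, "ay": 0, "az": 0, "gripper": 0.3}, {"x": -0.4, "y": 0, "z": 0, "ax": 0, "ay": 0, "az": 0, "gripper": 0.3}, {"x": -0.4, "y": 0, "z": 0, "ax": 0, "ay": 0, "az": 0, "gripper": 0.3}, {"x": -0.3, "y": 0, "z": 0, "ax": 0, "ay": 0, "az": 0, "gripper": 0.3}, {"x": -0.2, "y": 0, "z": 0, "ax": 0, "ay": 0, "az": 0, "gripper": 0.3}])

```text
clock: 8.65
position: [553.7, 79.7, 34.0]
ee_rot: [0.1, 0.995, -0.002, -0.004]
contact_force: [-10.6, 3.0, 8.8]
gripper_width: 29.7
grasp_force: 5.4
```

Call:
send_rows(targets=[{"x": -0.1, "y": 0, "z": 0, "ax": 0, "ay": 0, "az": 0, "gripper": 0.3}, {"x": -0.1, "y": 0, "z": 0, "ax": 0, "ay": 0, "az": 0, "gripper": 0.3}, {"x": 0, "y": 0, "z": 0, "ax": 0, "ay": 0, "az": 0, "gripper": 0.3}])

```text
clock: 8.9
position: [555.6, 79.3, 34.0]
ee_rot: [0.1, 0.995, -0.001, -0.004]
contact_force: [-8.8, 2.3, 7.3]
gripper_width: 30.0
grasp_force: 4.7
```

Call:
send_rows(targets=[{"x": -0.1, "y": 0, "z": 0, "ax": 0, "ay": 0, "az": 0, "gripper": 0.3}, {"x": -0.1, "y": 0, "z": 0, "ax": 0, "ay": 0, "az": 0, "gripper": 0.3}, {"x": 0, "y": 0, "z": 0, "ax": 0, "ay": 0, "az": 0, "gripper": 0.3}])

```text
clock: 9.15
position: [557.5, 78.9, 34.0]
ee_rot: [0.1, 0.995, -0.001, -0.004]
contact_force: [-9.3, 1.4, 7.5]
gripper_width: 30.1
grasp_force: 4.7
```

Call:
send_rows(targets=[{"x": -0.1, "y": 0, "z": 0, "ax": 0, "ay": 0, "az": 0, "gripper": 0.3}, {"x": -0.1, "y": 0, "z": 0, "ax": 0, "ay": 0, "az": 0, "gripper": 0.3}, {"x": 0, "y": 0, "z": 0, "ax": 0, "ay": 0, "az": 0, "gripper": 0.3}])

```text
clock: 9.4
position: [557.9, 78.7, 34.0]
ee_rot: [0.1, 0.995, -0.002, -0.005]
contact_force: [-14.4, 5.0, 10.3]
gripper_width: 30.0
grasp_force: 7.3
```

Call:
send_rows(targets=[{"x": -0.1, "y": 0, "z": 0, "ax": 0, "ay": 0, "az": 0, "gripper": 0.3}, {"x": 0, "y": 0, "z": 0, "ax": 0, "ay": 0, "az": 0, "gripper": 0.3}])

```text
clock: 9.57
position: [557.9, 78.7, 34.0]
ee_rot: [0.1, 0.995, -0.002, -0.006]
contact_force: [-16.7, 6.9, 11.4]
gripper_width: 29.8
grasp_force: 8.9
```

```bash
python3 m.py
```

```text
top 250 ((-34.80086135864258, -74.134521484375), (49.94380187988281, 68.27995300292969), 84.43800354003906) head -1.4463584 foot -69.69212 y -100.95823 -50.58935 z 61.75689058343369
top stripe 59 [-33.8 -75.3] yaw 0.42 x -65.0 -3.0
scene stripe 161 [-60.2 -75.8] yaw -0.12 x -121.0 -1.0
pos [557.9  78.7  34. ] togo cm [ 53.11 -18.8    0.13] x yaw 168.53 tilt [-0.013 -0.002 -1.   ] w 29.671191584186342 F [-15.8   5.9  13.1] t 9.6667 j [ 0.43  0.51 -0.37 -0.   -0.71 -2.19]
```

Call:
send_rows(targets=[{"x": -0.1, "y": 0, "z": 0, "ax": 0, "ay": 0, "az": 0, "gripper": 0.3}, {"x": -0.1, "y": 0, "z": 0, "ax": 0, "ay": 0, "az": 0, "gripper": 0.3}, {"x": 0, "y": 0, "z": 0, "ax": 0, "ay": 0, "az": 0, "gripper": 0.3}])

```text
clock: 9.92
position: [557.8, 78.7, 34.0]
ee_rot: [0.1, 0.995, -0.002, -0.008]
contact_force: [-22.1, 10.5, 17.4]
gripper_width: 29.9
grasp_force: 12.0
```

Call:
send_rows(targets=[{"x": 0.3, "y": 0, "z": 0, "ax": 0, "ay": 0, "az": 0, "gripper": 0.3}, {"x": 0.7, "y": 0, "z": 0, "ax": 0, "ay": 0, "az": 0, "gripper": 0.3}, {"x": 2, "y": 0, "z": 0, "ax": 0, "ay": 0, "az": 0, "gripper": 0.3}, {"x": 3, "y": 0, "z": 0, "ax": 0, "ay": 0, "az": 0, "gripper": 0.3}, {"x": 3, "y": 0, "z": -1, "ax": 0, "ay": 0, "az": 0, "gripper": 0.3}])

```text
clock: 10.33
position: [476.8, 96.3, 42.8]
ee_rot: [0.1, 0.995, -0.001, -0.001]
contact_force: [-0.8, 0.4, 0.6]
gripper_width: 30.3
grasp_force: 0.0
```

Call:
send_rows(targets=[{"x": 3, "y": 0, "z": -2, "ax": 0, "ay": 0, "az": 0, "gripper": 0.3}, {"x": 3, "y": 0, "z": -3, "ax": 0, "ay": 0, "az": 0, "gripper": 0.3}, {"x": 2, "y": 0, "z": -4, "ax": 0, "ay": 0, "az": 0, "gripper": 0.3}, {"x": 0, "y": 0, "z": -4, "ax": 0, "ay": 0, "az": 0, "gripper": 0.3}, {"x": 0, "y": 0, "z": 0, "ax": 0, "ay": 0, "az": 0, "gripper": 0.3}])

```text
clock: 10.75
position: [405.4, 114.8, 178.7]
ee_rot: [0.097, 0.995, 0.005, 0.007]
contact_force: [1.4, 1.0, -0.2]
gripper_width: 29.9
grasp_force: 0.0
```

```bash
python3 m.py; python3 -c "
from h import *
im,P=snap('scene');i2,_=snap('top')
cv2.imwrite('pics/both3.png',np.hstack([cv2.resize(im[190:340,220:370],(400,400)),cv2.resize(i2[125:265,160:300],(400,400))])[:,:,::-1])"
```

```text
top 634 ((-62.441585540771484, -74.53201293945312), (59.729225158691406, 124.7230453491211), 89.78842163085938) head -0.093903705 foot -124.80837 y -104.282646 -44.541477 z 61.853677677038604
top stripe 114 [-61.1 -75.2] yaw -0.2 x -119.0 -4.0
scene stripe 159 [-60.6 -75.9] yaw -0.08 x -121.0 -2.0
pos [402.6 113.1 173. ] togo cm [ 37.3  -19.09  13.03] x yaw 168.63 tilt [ 0.006  0.004 -1.   ] w 29.751910568101074 F [-0.5  0.3 -0.5] t 10.85 j [ 0.67  0.08 -0.56  0.   -0.92 -2.44]
```

View pics/both3.png

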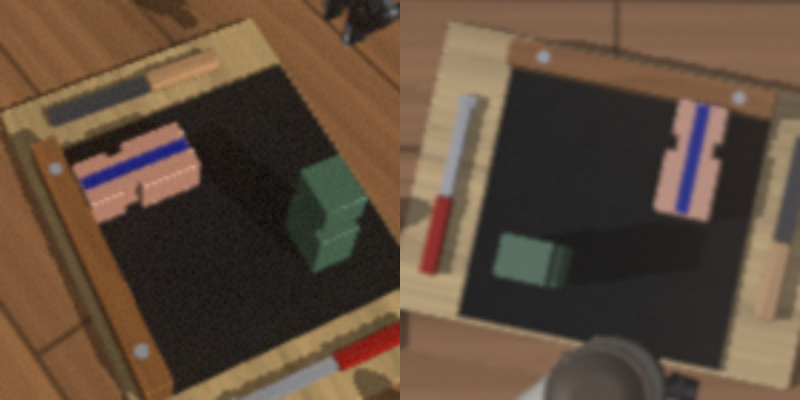

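Pink lies stripe up with its head square against the stop (right crop, 700,105): gap about 0 mm, yaw about 0.2°. Green still stands and the tools are in place.

```bash
python3 -c "
from h import *
print(arm.job_done())"
```

```text
the job is handed in; nothing more can be done
None
```

The pink blank lies flat on the pad with its blue stripe up and its head flush and square against the stop (gap about 0 mm, yaw about 0.2°); the green blank still stands, nothing else on the board shifted in the last pictures, and the job was handed in at about 11 s.

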